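# Move a charger board from its test jig to the spring board holder

### The arm

A 7-joint arm with a two-finger parallel gripper is mounted at the origin on a cart in front of the work surface, level with it; the furniture and walls round the work are solid. World frame = base frame: x ahead of the robot, y to its left, z up, the work surface at z = 0. Lengths are in mm, angles in rad, forces in N, time in s.
With the tool pointing down it reaches from about 400 to 875 mm from the base axis. Payload 4.4 kg.
Tool frame: the origin (TCP) lies on the centre line of the jaws, within the pads' length; the fingertips stand 19 mm ahead of it and the grasp point (between the pads) is the TCP; z points along the fingers, y is the line along which they close (so a half turn about z gives the same grasp; the last joint's range is limited). The gripper opens to 85 mm and grips with 20 to 120 N. Pads are 22 mm wide; open, the fingers measure 114 mm over their backs; the gripper's body (76 mm by 85 mm) begins 54 mm behind the grasp point. The pads swing forward as they close: fully open they stand 13 mm farther back than shut.
Start: joints at [-1.276, 0.628, 0.038, 1.517, -0.027, 0.996, -0.02], TCP at [229.443, 608.172, 250.313] pointing down, gripper open.
Joint ranges: [-3.06, 3.06], [-0.37, 2.12], [-1.25, 1.32], [0.18, 2.47], [-1.1, 4.24], [0.23, 1.98], [-2.94, 2.94]. Speed limits (rad/s): [2.57, 2.57, 3.14, 3.14, 3.14, 3.14, 3.14].

### API

Orientations are given as [roll, pitch, yaw] about the fixed x, y, z axes, in that order (R = Rz(yaw) Ry(pitch) Rx(roll)).
In Python, from cell import ctrl, viewer, silhouettes gives the robot as it stands.
- The arm moves only by the shell command python3 -m creep 'ROWS'. ROWS is JSON, a list of rows, each an object with "jaw": the gripper command: -1 is shut, 1 is fully open, values between are in proportion; "xyz": the shift along the tool's x, y, z in mm, a list of three; "angular": the turn, a rotation vector about the tool's x, y, z in rad, a list of three. In form: [{"jaw": jaw, "xyz": [tx, ty, tz], "angular": [rx, ry, rz]}, ...]. A call has 1 to 12 rows; each row is the pose to reach, as a shift and turn from the pose commanded when the call began, along the tool's axes at that moment; what a row does not reach only later rows make up. A row lasts 1/8 s, in which the tool goes at most 62.5 mm and 10.7 degrees, less where a joint would pass 70% of its speed; a pose out of reach is approached as far as the arm can. A call with a gripper value outside its range is refused whole. The fingers move at their own pace and stop on an object; the grip force is fixed at half the most. Time passes only in rows, so rows that repeat a pose let the fingers close. It gives the time, the measured TCP pose, the force, the opening and the grip force at its end, in the units of the state.
- ctrl.read_state(): the state, without advancing time (a new reading comes with each control period).
- viewer.get_image(name): name is "scene" or "top" or "wrist"; returns (picture, depth): 384x512x3 uint8, red, green, blue; 384x512 float32, mm along the optical axis (not along the pixel's ray), 0 where there is no reading.
- viewer.camera_model(name): a dict with "fx", "fy", "cx", "cy" (pixels), "dist" ([k1, k2, p1, p2, k3] as OpenCV has them; the pictures are not rectified), "T" (4x4, takes a point from camera to world coordinates). Camera axes: x right, y down, z forward; pixel columns grow to the right and rows downward; lengths in mm; the calibration is good to about 2 mm. A picture is of the moment at which its call begins: read the wrist's pose just before it. camera_model takes no time and is no camera call; for the wrist camera it gives the pose at the moment of the call.
- ctrl.finish_job(): hands the job in; it is judged then, once.
Trained networks look in the newest picture that a camera, given by its name, has taken for a name from the list of things; names that differ only in an ending like _2 or _b are one class to them, and where a whole thing is asked for, a point or a joint stands for the part that bears it (a point fixed in the world has none). Each returns a list of dicts, best first, with "score" (0 to 1); they miss things now and then, are a little off and sometimes report something else, mostly with a low value. They report only what shows in the picture. A call takes as long as a camera call.
- silhouettes(camera, target): "pixels" (384x512 bool, what is visible of it) and "xy" ([column, row] in pixels, amid what is visible of it).
The state is a dict: "clock": time; "qpos": joint angles; "qd": joint speeds; "tau": joint torques, N m; "eef_pos": TCP position; "tool_rot": TCP orientation; "force": force on the tool from outside, world axes, zero at the start; "torque": the same for the moment, N m; "width": finger opening in mm; "gripper_force": force on a finger pad.
Only numpy, scipy, OpenCV 4.12 (cv2) and the standard library are available. Lean on these libraries where they do the work, as an engineer would, in place of code of your own. Each camera call takes 0.05 s, during which the arm holds its last target. There are 200 camera calls.

### The job

Lift the charger board off the test jig: take it by the heatsink and draw it straight up, level, until it is clear of the two locating pins, without cocking it on them. Then put it in the spring board holder: push one short end in under the lip of the sprung jaw, lower the other end in front of the fixed jaw's stop and let go, so that the board lies flat on both ledges, clamped by the spring and roughly central across the jaws. Leave the battery, tape measure and screwdriver where they are.

Things in the scene. Friction and masses are not known exactly. Their poses are not given: they have to be found in the camera images.
- board_grip (a point): Grip point on the loose brown charger board (150 x 90 x 5 mm along its x, y, z; about 0.3 kg): inside its central grey finned heatsink (24 in x, 50 in y; hold it across the 24), 29 mm above the board's underside, 20 mm below the heatsink's top. Other parts are under 17 mm tall and over 18 mm from the x axis: bare board beside the heatsink. Starts on the jig, same x, y and yaw. z up.
- jig: Test jig, fixed: plywood bed 190 x 130 x 14 mm. The board rests on four steel standoffs, underside 36 mm above the bench. Two, at (65, 35) and (-65, -35) mm, carry upright 6 mm locating pins, tops 61 mm above the bench, through 9 mm holes in the board, which must rise 25 mm to be free. Origin: centre of the bed's underside; z up.
- holder: Spring board holder, fixed: dark base 222 x 90 mm, two 70 mm wide aluminium jaws facing along its x. Origin on the bench under the middle of a held board; z up. A low fixed jaw at -x, a tall lipped sprung jaw at +x. A held board's long side lies along this x (either way round), underside 36 mm above the bench, grip point at x = 0, y = 0, z = 65 mm.
- fixed_stop (a point): Fixed jaw, low and open above: middle of the top edge of its stop face, at holder x = -75, z = 43 mm. Below it, from this face 10 mm towards the sprung jaw, is a ledge at z = 36 mm on which the board's end rests. Behind the face the jaw's flat top (z = 43) runs back 26 mm. Axes as the holder's.
- sprung_jaw (a joint): Slide of the sprung jaw away from the fixed jaw (holder +x), 0 at rest to 0.022 m at its stop; 0.008 with a board properly held. Its upright face is at holder x = 67 mm plus this value. From that face a ledge (top z = 36 mm) juts 10 mm and a lip (z = 58 to 64 mm) 6 mm towards the fixed jaw: a mouth 22 mm high. Its spring pushes back with 6 N at rest, 8.4 N at 0.008, 12.6 N at the stop.
- spare_battery: Bystander: black battery pack, 69 x 107 x 53 mm. Origin at the centre of its underside.
- tape: Bystander: yellow tape measure standing on edge, 34 x 78 x 66 mm. Origin at the centre of its underside.
- red_driver: Bystander: lying screwdriver with red handle, 32 x 208 x 34 mm. Origin at the centre of its underside.

How it is judged (in metres and radians):
On the way:
1. the board has been drawn straight up, level, off the locating pins (risen 24 mm or more, still within 20 mm of its place over the jig, tilted less than 0.17 rad) (z of board_grip in the frame of jig above 0.089 m and horizontal distance between board_grip and jig below 0.02 m and angle between board_grip's own z axis and vertical below 0.17 rad), for 0.04 s.
At the end, for the whole second after the job is handed in: The board is held heatsink up: flat (0.035 rad), grip point within 4 mm along, 20 mm across and 3 mm in height of a held board's place, long side along the holder's x axis (0.06 rad, either way round), sprung jaw at 0.008 m within 0.003 m (x of board_grip in the frame of holder between -0.004 and 0.004 m and y of board_grip in the frame of holder between -0.02 and 0.02 m and z of board_grip in the frame of holder between 0.062 and 0.068 m and angle between board_grip's own z axis and vertical below 0.035 rad and angle between the x axis of board_grip and the x axis of holder, either way round below 0.06 rad and value of joint sprung_jaw between 0.005 and 0.011 m); the robot touches nothing.
It fails at once if the board is cocked on the pins: tilted more than 0.17 rad while the pins are still in its holes (horizontal distance between board_grip and jig below 0.03 m and z of board_grip in the frame of jig below 0.089 m and angle between board_grip's own z axis and vertical above 0.17 rad).
It fails at once if the battery is moved more than 30 mm (distance of spare_battery from where it was at the start of the episode above 0.03 m).
It fails at once if the tape measure is moved more than 30 mm (distance of tape from where it was at the start of the episode above 0.03 m).
It fails at once if the screwdriver is moved more than 30 mm (distance of red_driver from where it was at the start of the episode above 0.03 m).
It also fails if it takes over 42 s, if anything falls off the work surface, if the arm or the gripper's body presses on something with over 40 N, if the wrist force passes 120 N, or if a joint passes its speed limit or range.

## Working session

There is one attempt and no reset: what is moved stays moved. The work goes in short steps, Python scripts to look and compute and a shell command to move; the robot and the scene stay as the last step left them, time stands still between calls to the robot, and variables do not carry over. Pictures are saved under pics/ and viewed, at most 10 in all, crops included, and the job is handed in when it is done.

```bash
ls; mkdir -p pics
cat > h.py <<'E'
import numpy as np, cv2, json
from cell import ctrl, viewer, silhouettes
def pts(cam, depth, mask, T=None):
    m=viewer.camera_model(cam); T=np.array(m["T"]) if T is None else T
    v,u=np.nonzero(mask&(depth>0)); d=depth[v,u]
    K=np.array([[m["fx"],0,m["cx"]],[0,m["fy"],m["cy"]],[0,0,1.]])
    n=cv2.undistortPoints(np.c_[u,v].astype(np.float64)[:,None],K,np.array(m["dist"],float))[:,0]
    P=np.c_[n*d[:,None],d,np.ones(len(d))]@T.T
    return P[:,:3],u,v
def save(name,im): cv2.imwrite("pics/"+name,im[:,:,::-1])
E
python3 - <<'E'
from h import *
s=ctrl.read_state(); print({k:np.round(s[k],3).tolist() for k in s})
ims={}
for c in ("scene","top"):
    im,d=viewer.get_image(c); ims[c]=im; np.save(f"{c}_d.npy",d); np.save(f"{c}_i.npy",im)
    for t in ("board_grip","jig","holder","sprung_jaw","spare_battery","tape","red_driver"):
        r=silhouettes(c,t)
        if r:
            P,u,v=pts(c,d,r[0]["pixels"]); np.save(f"{c}_{t}.npy",r[0]["pixels"])
            print(c,t,round(r[0]["score"],2),np.round(r[0]["xy"]),len(P),np.round(np.median(P,0)),np.round(np.percentile(P,2,axis=0)),np.round(np.percentile(P,98,axis=0)))
        else: print(c,t,None)
save("a.png",cv2.resize(np.vstack([ims["scene"],ims["top"]]),(400*1,600)))
save("top.png",cv2.resize(ims["top"],(800,600)))
save("scene.png",cv2.resize(ims["scene"],(800,600)))
E
```

```text
pics
{'clock': 0.0, 'qpos': [-1.276, 0.629, 0.038, 1.518, -0.027, 0.996, -0.02], 'qd': [0.001, -0.001, 0.0, -0.0, 0.001, -0.001, 0.0], 'tau': [0.001, -56.34, 1.227, -19.344, 0.011, 0.011, -0.0], 'eef_pos': [229.22, 607.612, 249.39], 'tool_rot': [-3.14, 0.0, 2.781], 'force': [-0.532, -0.544, 0.149], 'torque': [0.01, 0.003, 0.006], 'gripper_force': 0.0, 'width': 85.592}
scene board_grip 0.77 [247. 247.] 1141 [ 572. -126.   41.] [ 509. -170.   35.] [653. -78.  84.]
scene jig 0.81 [249. 262.] 995 [ 541. -159.   11.] [ 481. -198.   -3.] [681. -70.  34.]
scene holder 0.64 [216. 189.] 1419 [599. 164.  13.] [490. 129.  -3.] [702. 231.  63.]
scene sprung_jaw 0.47 [234. 180.] 198 [658. 165.  37.] [647. 138.   8.] [693. 208.  65.]
scene spare_battery 0.8 [194. 140.] 407 [644. 428.  37.] [610. 395.   0.] [684. 501.  53.]
scene tape 0.76 [310. 309.] 375 [ 618. -385.   56.] [ 604. -407.    9.] [ 638. -344.   66.]
scene red_driver 0.5 [293. 212.] 238 [767. -45.  26.] [753. -90.  10.] [789.  88.  33.]
top board_grip 0.85 [323. 217.] 1627 [ 581. -113.   42.] [ 511. -167.   34.] [656. -63.  86.]
top jig 0.57 [308. 227.] 1162 [ 573. -103.   14.] [ 484. -188.    7.] [679. -38.  29.]
top holder 0.85 [221. 211.] 2275 [601. 183.  15.] [495. 138.   2.] [706. 229.  66.]
top sprung_jaw 0.68 [222. 188.] 205 [659. 177.  62.] [650. 145.  27.] [683. 210.  70.]
top spare_battery 0.88 [132. 193.] 736 [650. 447.  42.] [616. 400.  19.] [687. 498.  56.]
top tape 0.58 [411. 202.] 315 [ 624. -359.   60.] [ 606. -399.   12.] [ 646. -331.   69.]
top red_driver 0.58 [294. 154.] 382 [769. -31.  26.] [751. -84.  -3.] [789.  85.  35.]
```

View pics/top.png

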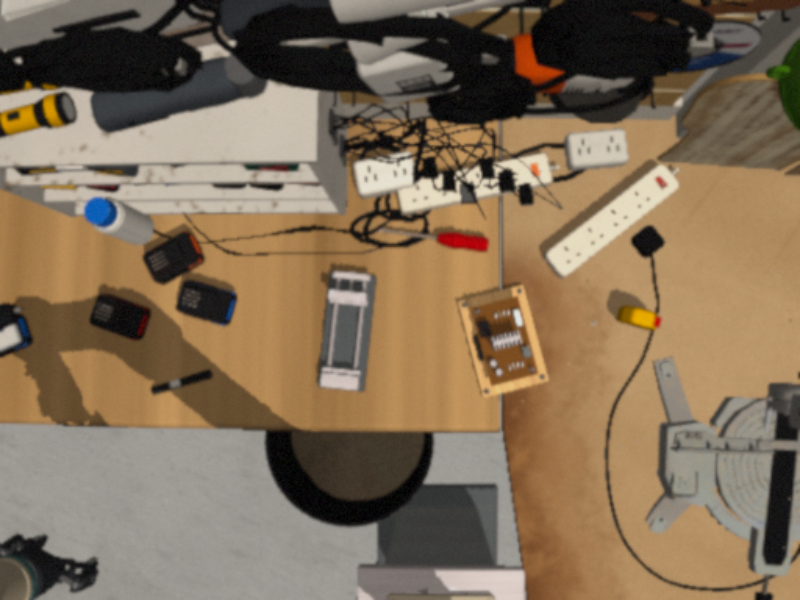

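Run:
```python
from h import *
T=np.array(viewer.camera_model("wrist")["T"]); s=ctrl.read_state()
from scipy.spatial.transform import Rotation as R
Rt=R.from_euler("xyz",s["tool_rot"]).as_matrix()
print(np.round(Rt,3)); print("cam in tool",np.round(Rt.T@(T[:3,3]-s["eef_pos"]),1)); print(np.round(Rt.T@T[:3,:3],3)); m=viewer.camera_model("wrist"); print(m["fx"],m["cx"],m["cy"],m["dist"])
d=np.load("top_d.npy"); full=np.ones(d.shape,bool)
P,u,v=pts("top",d,full)
def rect(sel,n):
    r=cv2.minAreaRect(P[sel][:,:2].astype(np.float32)); print(n,sel.sum(),r)
mk=np.load("top_board_grip.npy")[v,u]
rect(mk&(P[:,2]>30)&(P[:,2]<50),"board"); rect(mk&(P[:,2]>75),"sink")
h=np.load("top_holder.npy")[v,u]; rect(h,"holder"); rect(h&(P[:,2]>55),"lip")
rect(np.load("top_jig.npy")[v,u]&(P[:,2]<20)&(P[:,2]>8),"jig")
```

```text
[[-0.936  0.353 -0.   ]
 [ 0.353  0.936  0.   ]
 [ 0.     0.    -1.   ]]
cam in tool [  76.9    1.3 -123.2]
[[-0.    -0.954 -0.301]
 [ 1.     0.    -0.001]
 [ 0.001 -0.301  0.954]]
320.31285208177474 256.9063127345195 191.01446682704707 [-0.02954865  0.          0.          0.          0.        ]
board 1285 ((582.89111328125, -113.45315551757812), (150.20086669921875, 91.24150848388672), 14.565312385559082)
sink 114 ((583.07421875, -113.72103118896484), (23.822978973388672, 50.92544937133789), 14.400870323181152)
holder 2275 ((601.4986572265625, 183.93673706054688), (95.63909912109375, 228.66802978515625), 86.30072021484375)
lip 153 ((663.031982421875, 177.47491455078125), (70.21265411376953, 17.85087776184082), 83.83197784423828)
jig 1020 ((582.506103515625, -113.81009674072266), (190.17117309570312, 130.61944580078125), 14.214314460754395)
```

```bash
python3 -m creep '[{"jaw":1,"xyz":[-50,-27,0],"angular":[0,0,0.13]},{"jaw":1,"xyz":[-100,-54,0],"angular":[0,0,0.26]},{"jaw":1,"xyz":[-150,-81,0],"angular":[0,0,0.39]},{"jaw":1,"xyz":[-200,-108,0],"angular":[0,0,0.52]},{"jaw":1,"xyz":[-250,-135,0],"angular":[0,0,0.65]},{"jaw":1,"xyz":[-300,-162,0],"angular":[0,0,0.78]},{"jaw":1,"xyz":[-350,-189,0],"angular":[0,0,0.91]},{"jaw":1,"xyz":[-400,-216,0],"angular":[0,0,1.04]},{"jaw":1,"xyz":[-450,-243,0],"angular":[0,0,1.17]},{"jaw":1,"xyz":[-495,-267,0],"angular":[0,0,1.305]},{"jaw":1,"xyz":[-495,-267,0],"angular":[0,0,1.305]},{"jaw":1,"xyz":[-495,-267,0],"angular":[0,0,1.305]}]'
python3 - <<'E'
from h import *
s=ctrl.read_state(); print(s["clock"],np.round(s["qpos"],2),np.round(s["eef_pos"],1),np.round(s["tool_rot"],4))
T=np.array(viewer.camera_model("wrist")["T"])
im,d=viewer.get_image("wrist"); save("w1.png",cv2.resize(im,(800,600)))
np.savez("w1.npz",im=im,d=d,T=T)
P,u,v=pts("wrist",d,np.ones(d.shape,bool),T)
near=(abs(P[:,0]-600)<150)&(abs(P[:,1]-184)<80)
for lo,hi in((3,25),(33,39),(41,46),(56,70)):
    k=near&(P[:,2]>lo)&(P[:,2]<hi); r=cv2.minAreaRect(P[k][:,:2].astype(np.float32)); print(lo,hi,k.sum(),np.round(np.median(P[k],0),1),r)
k=near; print(np.histogram(P[k][:,2],bins=np.arange(-6,76,2)))
E
```

```text
clock: 2.3
eef_pos: [597.9, 184.2, 250.0]
tool_rot: [-3.141, -0.001, 1.476]
force: [-0.7, 0.3, -0.6]
width: 85.3
gripper_force: 0.0
2.3 [-0.58  0.62  0.4   1.6  -0.28  0.98 -0.19] [597.9 184.2 250. ] [-3.1406e+00 -7.0000e-04  1.4765e+00]
3 25 9377 [599.  188.8  11.9] ((626.4999389648438, 185.2574920654297), (256.84417724609375, 123.64744567871094), 4.345247268676758)
33 39 1195 [530.7 187.6  35.7] ((601.7854614257812, 182.1802978515625), (70.26707458496094, 214.40623474121094), 84.43800354003906)
41 46 1552 [507.5 193.8  42.8] ((582.2950439453125, 184.6113739013672), (68.84223937988281, 177.90933227539062), 84.58132934570312)
56 70 1262 [663.  179.2  63.7] ((663.414794921875, 176.75177001953125), (69.1686019897461, 18.428550720214844), 84.46406555175781)
(array([    0,   241, 11464,  6298,    31,     4,    22,   247,  4711,
        3151,    47,    53,    33,   133,   455,  1179,   436,   116,
         501,   269,   684,   424,    43,   231,  1271,    80,     1,
          11,     0,     2,     3,    10,    13,    29,   784,   425,
           1,     0,     0,     0]), array([-6, -4, -2,  0,  2,  4,  6,  8, 10, 12, 14, 16, 18, 20, 22, 24, 26,
       28, 30, 32, 34, 36, 38, 40, 42, 44, 46, 48, 50, 52, 54, 56, 58, 60,
       62, 64, 66, 68, 70, 72, 74]))
```

View pics/w1.png

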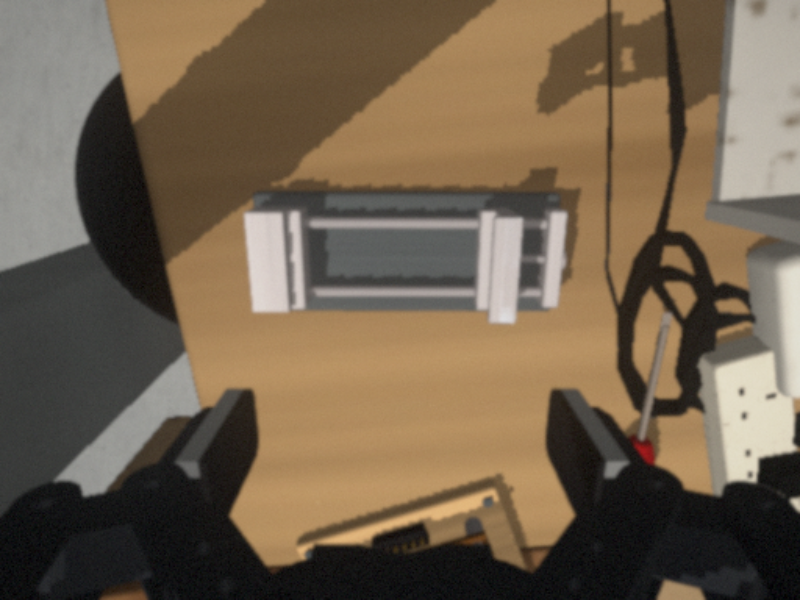

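```bash
python3 -m creep '[{"jaw":1,"xyz":[-50,2,0],"angular":[0,0,-0.05]},{"jaw":1,"xyz":[-100,4,0],"angular":[0,0,-0.11]},{"jaw":1,"xyz":[-150,6,0],"angular":[0,0,-0.17]},{"jaw":1,"xyz":[-200,8,10],"angular":[0,0,-0.23]},{"jaw":1,"xyz":[-250,10,25],"angular":[0,0,-0.29]},{"jaw":1,"xyz":[-298,13,40],"angular":[0,0,-0.346]},{"jaw":1,"xyz":[-298,13,40],"angular":[0,0,-0.346]},{"jaw":1,"xyz":[-298,13,40],"angular":[0,0,-0.346]}]'
cat > m.py <<'E'
from h import *
def frame(P,c,yaw):
    q=P[:,:2]-c; a=np.array([np.cos(yaw),np.sin(yaw)]); return q@a, q@np.array([-a[1],a[0]])
def edges(x,n):
    print(n,len(x),"1/99:",np.round(np.percentile(x,[1,50,99]),1),"ext",np.round([x.min(),x.max()],1))
if __name__=="__main__":
    z=np.load("w1.npz"); P,u,v=pts("wrist",z["d"],np.ones(z["d"].shape,bool),z["T"])
    yaw=np.radians(-5.5); X,Y=frame(P,np.array([600.,184]),yaw); Z=P[:,2]
    k=(abs(Y)<50)&(X<-60)&(X>-120)&(abs(Z-43)<1.8); edges(X[k],"fixtop X"); edges(Y[k],"fixtop Y")
    print(cv2.minAreaRect(P[k][:,:2].astype(np.float32)))
    k=(abs(Y)<50)&(X>40)&(X<100)&(abs(Z-64)<3); edges(X[k],"lip X"); edges(Y[k],"lip Y"); print(np.median(Z[k]))
    print(cv2.minAreaRect(P[k][:,:2].astype(np.float32)))
    s=ctrl.read_state(); print(s["clock"],np.round(s["eef_pos"],1),np.round(s["tool_rot"],4))
    T=np.array(viewer.camera_model("wrist")["T"]); im,d=viewer.get_image("wrist"); save("w2.png",cv2.resize(im,(800,600)))
    r=silhouettes("wrist","board_grip"); print(r[0]["score"])
    np.savez("w2.npz",im=im,d=d,T=T,m=r[0]["pixels"])
    P,u,v=pts("wrist",d,r[0]["pixels"],T); Z=P[:,2]
    for lo,hi in((37,45),(81,90)):
        k=(Z>lo)&(Z<hi); print(k.sum(),np.median(Z[k]),cv2.minAreaRect(P[k][:,:2].astype(np.float32)))
    X,Y=frame(P,np.array([583.,-113.5]),np.radians(14.4))
    for a in range(-75,75,10): # height max in cells
        print(a,[int(np.percentile(Z[k],90)) if (k:=(X>=a)&(X<a+10)&(Y>=b)&(Y<b+10)).sum()>3 else 0 for b in range(-45,45,10)])
E
python3 m.py
```

```text
clock: 3.35
eef_pos: [583.2, -112.3, 210.3]
tool_rot: [3.141, -0.002, 1.824]
force: [-0.3, 0.2, -0.1]
width: 85.7
gripper_force: 0.0
fixtop X 1516 1/99: [-106.   -93.1  -80.4] ext [-106.6  -80. ]
fixtop Y 1516 1/99: [-34.3   0.5  33.1] ext [-35.6  33.2]
((506.9938659667969, 191.7952880859375), (68.8334732055664, 26.686084747314453), 84.3770980834961)
lip X 1231 1/99: [54.7 63.5 72.6] ext [54.6 73. ]
lip Y 1231 1/99: [-34.3   1.3  33.2] ext [-35.7  33.4]
63.70595026853948
((663.41162109375, 176.71910095214844), (69.10297393798828, 18.428550720214844), 84.46406555175781)
3.35 [ 583.2 -112.3  210.3] [ 3.1412e+00 -1.6000e-03  1.8237e+00]
0.85
10261 40.78045655170388 ((584.125732421875, -114.86776733398438), (149.89356994628906, 90.94506072998047), 14.825713157653809)
1257 84.62860445849387 ((583.48779296875, -114.63482666015625), (23.78112030029297, 50.33834457397461), 15.111396789550781)
-75 [41, 41, 41, 41, 41, 41, 41, 41, 42]
-65 [41, 41, 41, 41, 41, 41, 57, 56, 41]
-55 [41, 41, 44, 44, 44, 41, 57, 57, 41]
-45 [52, 52, 41, 41, 41, 41, 42, 57, 51]
-35 [53, 53, 41, 41, 41, 41, 41, 57, 52]
-25 [53, 53, 41, 41, 41, 41, 41, 41, 41]
-15 [41, 85, 85, 85, 85, 85, 84, 41, 41]
-5 [0, 85, 85, 85, 85, 85, 85, 41, 41]
5 [41, 85, 84, 85, 85, 85, 84, 42, 41]
15 [51, 50, 41, 41, 41, 41, 57, 57, 57]
25 [51, 51, 41, 41, 41, 41, 57, 57, 56]
35 [51, 50, 41, 41, 41, 41, 57, 57, 56]
45 [51, 50, 44, 44, 44, 41, 41, 41, 41]
55 [41, 41, 41, 41, 41, 41, 41, 41, 41]
65 [41, 41, 41, 41, 41, 41, 41, 41, 41]
```

View pics/w2.png

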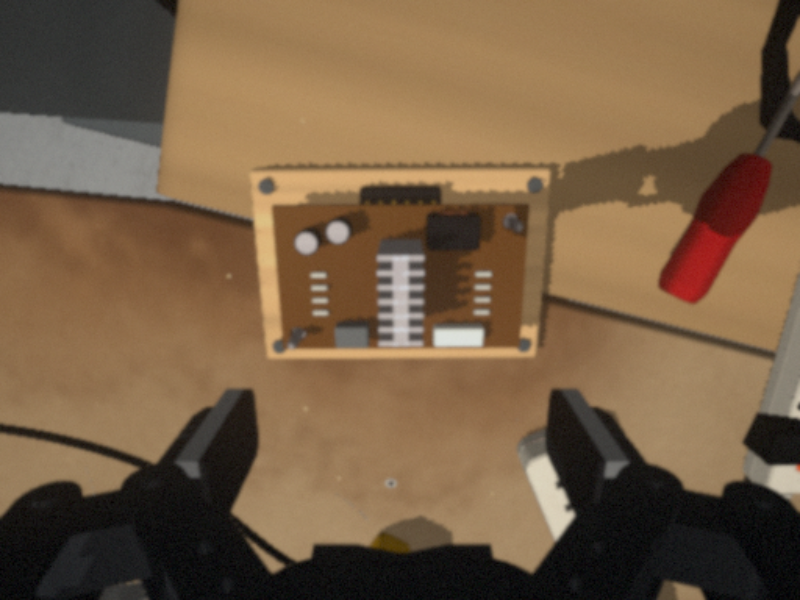

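```bash
python3 -m creep '[{"jaw":1,"xyz":[-2.4,0,40],"angular":[0,0,-0.005]},{"jaw":0.6,"xyz":[-2.4,0,80],"angular":[0,0,-0.005]},{"jaw":0.4,"xyz":[-2.4,0,110],"angular":[0,0,-0.005]},{"jaw":0.2,"xyz":[-2.4,0,130],"angular":[0,0,-0.005]},{"jaw":0.2,"xyz":[-2.4,0,140],"angular":[0,0,-0.005]},{"jaw":0.2,"xyz":[-2.4,0,145],"angular":[0,0,-0.005]},{"jaw":0.2,"xyz":[-2.4,0,145],"angular":[0,0,-0.005]},{"jaw":0.2,"xyz":[-2.4,0,145],"angular":[0,0,-0.005]}]'
```

```text
clock: 4.45
eef_pos: [584.2, -116.6, 66.1]
tool_rot: [3.14, 0.001, 1.827]
force: [0.1, 0.3, 0.2]
width: 51.6
gripper_force: 0.0
```

```bash
python3 -m creep '[{"jaw":-0.2,"xyz":[0,0,0],"angular":[0,0,0]},{"jaw":-0.6,"xyz":[0,0,0],"angular":[0,0,0]},{"jaw":-1,"xyz":[0,0,0],"angular":[0,0,0]},{"jaw":-1,"xyz":[0,0,0],"angular":[0,0,0]},{"jaw":-1,"xyz":[0,0,0],"angular":[0,0,0]},{"jaw":-1,"xyz":[0,0,0],"angular":[0,0,0]},{"jaw":-1,"xyz":[0,0,0],"angular":[0,0,0]}]'
```

```text
clock: 5.32
eef_pos: [583.9, -116.7, 65.9]
tool_rot: [3.141, 0.0, 1.827]
force: [-0.3, -0.2, 6.8]
width: 23.6
gripper_force: 59.6
```

```bash
python3 -m creep '[{"jaw":-1,"xyz":[0,0,-3],"angular":[0,0,0]},{"jaw":-1,"xyz":[0,0,-8],"angular":[0,0,0]},{"jaw":-1,"xyz":[0,0,-14],"angular":[0,0,0]},{"jaw":-1,"xyz":[0,0,-20],"angular":[0,0,0]},{"jaw":-1,"xyz":[0,0,-27],"angular":[0,0,0]},{"jaw":-1,"xyz":[0,0,-35],"angular":[0,0,0]},{"jaw":-1,"xyz":[0,0,-45],"angular":[0,0,0]},{"jaw":-1,"xyz":[0,0,-55],"angular":[0,0,0]},{"jaw":-1,"xyz":[0,0,-55],"angular":[0,0,0]}]'
python3 - <<'E'
from h import *
s=ctrl.read_state(); print(np.round(s["qpos"],2),s["eef_pos"],s["force"])
from scipy.spatial.transform import Rotation as R
T=np.array(viewer.camera_model("wrist")["T"]); im,d=viewer.get_image("wrist"); save("w3.png",cv2.resize(im,(800,600)))
r=silhouettes("wrist","board_grip"); P,u,v=pts("wrist",d,r[0]["pixels"],T)
Rt=R.from_euler("xyz",s["tool_rot"]).as_matrix(); Q=(P-s["eef_pos"])@Rt
k=(Q[:,2]>18)&(Q[:,2]<32); zz=np.median(Q[k,2]); k=abs(Q[:,2]-zz)<4
A=np.c_[Q[k][:,:2],np.ones(k.sum())]; c=np.linalg.lstsq(A,Q[k,2],rcond=None)[0]
for _ in range(5):
    g=abs(A@c-Q[k,2])<1.2; c=np.linalg.lstsq(A[g],Q[k,2][g],rcond=None)[0]
print("plane in tool",c,g.sum()); print(cv2.minAreaRect(Q[k][:,:2].astype(np.float32)))
E
```

```text
clock: 6.45
eef_pos: [584.3, -116.8, 121.4]
tool_rot: [3.14, 0.001, 1.827]
force: [-0.1, 0.5, -2.0]
width: 23.5
gripper_force: 58.9
[ 0.01  0.73  0.23  1.79 -0.26  0.65  0.64] [ 584.28031639 -116.77401845  121.40733012] [-0.0669219   0.4551443  -2.02705369]
plane in tool [-1.43892107e-03  1.06919849e-03  2.52663141e+01] 22628
((9.341630935668945, 0.5319442749023438), (77.23222351074219, 150.84869384765625), 0.24677416682243347)
```

View pics/w3.png

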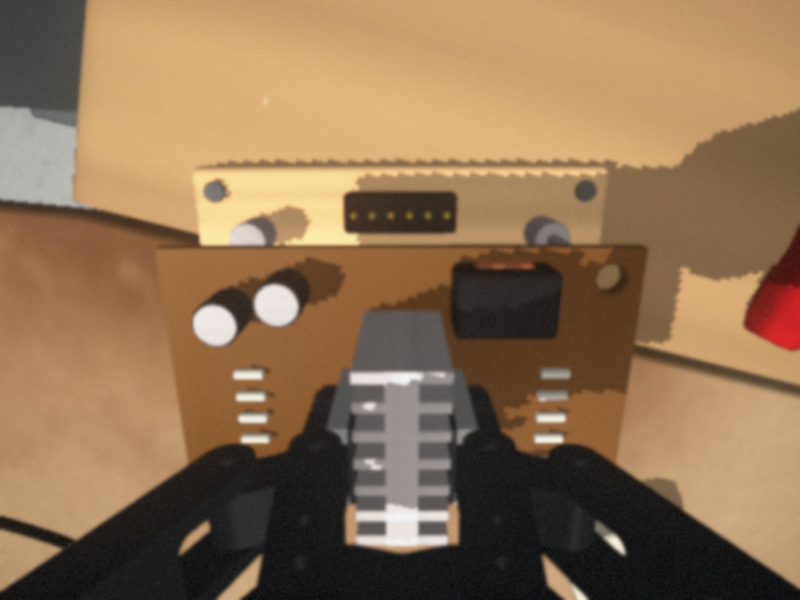

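```bash
python3 -m creep '[{"jaw":-1,"xyz":[20,4,-5],"angular":[0,0,0.02]},{"jaw":-1,"xyz":[55,11,-10],"angular":[0,0,0.06]},{"jaw":-1,"xyz":[95,19,-10],"angular":[0,0,0.11]},{"jaw":-1,"xyz":[135,28,-10],"angular":[0,0,0.16]},{"jaw":-1,"xyz":[175,36,-10],"angular":[0,0,0.21]},{"jaw":-1,"xyz":[215,45,-10],"angular":[0,0,0.26]},{"jaw":-1,"xyz":[250,52,-5],"angular":[0,0,0.30]},{"jaw":-1,"xyz":[278,58,0],"angular":[0,0,0.335]},{"jaw":-1,"xyz":[294,61,0],"angular":[0,0,0.354]},{"jaw":-1,"xyz":[294,61,0],"angular":[0,0,0.354]},{"jaw":-1,"xyz":[294,61,0],"angular":[0,0,0.354]}]'
cat > w.py <<'E'
from h import *; from m import frame; import sys
from scipy.spatial.transform import Rotation as R
s=ctrl.read_state(); H=np.array([594.4,183.4]); yaw=np.radians(-5.6)
Rt=R.from_euler("xyz",s["tool_rot"]).as_matrix(); p=np.array(s["eef_pos"])
print("tcp",p.round(1),np.round(s["tool_rot"],4),"holder xy tcp",np.round(frame(p[None],H,yaw),1).ravel(),"F",np.round(s["force"],1),s["clock"])
c=p+Rt@[3,.5,0]; print("board c in holder",np.round(frame(c[None],H,yaw),1).ravel(),"underside",p[2]-30.3,"yaw err",s["tool_rot"][2]-np.pi/2-yaw)
T=np.array(viewer.camera_model("wrist")["T"]); im,d=viewer.get_image("wrist"); save(sys.argv[1],cv2.resize(im,(800,600)))
P,u,v=pts("wrist",d,np.ones(d.shape,bool),T); X,Y=frame(P,H,yaw); Z=P[:,2]
k=(abs(Y)<45)&(X>50)&(X<105)&(abs(Z-64)<2.5)
if k.sum()>50: print("lip",k.sum(),np.percentile(X[k],[1,50,99]),np.percentile(Y[k],[1,99]),np.median(Z[k]))
k=(abs(Y)<45)&(X>-115)&(X<-65)&(abs(Z-43)<1.8)
if k.sum()>50: print("fix",k.sum(),np.percentile(X[k],[1,50,99]),np.percentile(Y[k],[1,99]),np.median(Z[k]))
Q=(P-p)@Rt; k=(abs(Q[:,2]-25.3)<1.5)&(abs(Q[:,0])<60)&(abs(Q[:,1])<80)
if k.sum()>500:
    A=np.c_[Q[k][:,:2],np.ones(k.sum())]; f=np.linalg.lstsq(A,Q[k,2],rcond=None)[0]; print("board tool-plane",f,"X",np.percentile(X[k],[.5,99.5]),"Ymax",np.percentile(Y[k],99.8), np.median(Z[k]))
E
python3 w.py w4.png
```

```text
clock: 7.92
eef_pos: [568.2, 181.9, 120.2]
tool_rot: [-3.141, 0.001, 1.472]
force: [0.2, -1.6, -2.2]
width: 23.1
gripper_force: 59.0
tcp [568.2 181.9 120.2] [-3.1415e+00  1.2000e-03  1.4720e+00] holder xy tcp [-26.   -4.1] F [ 0.2 -1.6 -2.2] 7.925
board c in holder [-25.4  -1.1] underside 89.85109585459051 yaw err -0.0010686478644787167
lip 2317 [64.91764891 71.51442021 78.47397848] [-33.33802309  34.5648286 ] 63.624742602075145
fix 74 [-100.51512662  -87.98848358  -75.3413417 ] [33.86998441 34.76682173] 42.232270287824164
board tool-plane [-2.52916826e-04  7.74405445e-04  2.52643315e+01] X [-100.26702283   48.76737283] Ymax 43.36970291869895 94.88004757176785
```

View pics/w4.png

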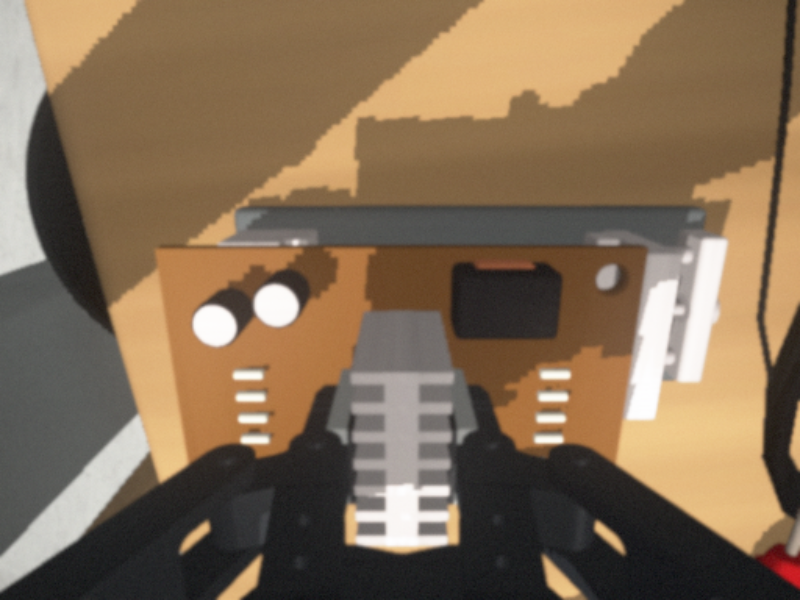

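```bash
python3 -m creep '[{"jaw":-1,"xyz":[1,0,10],"angular":[0,0,0]},{"jaw":-1,"xyz":[1,0,22],"angular":[0,0,0]},{"jaw":-1,"xyz":[1,0,34],"angular":[0,0,0]},{"jaw":-1,"xyz":[1,0,42],"angular":[0,0,0]},{"jaw":-1,"xyz":[1,0,42],"angular":[0,0,0]},{"jaw":-1,"xyz":[1,0,42],"angular":[0,0,0]}]'; python3 w.py w5.png
```

```text
clock: 8.72
eef_pos: [568.5, 184.3, 78.5]
tool_rot: [3.141, -0.0, 1.473]
force: [-0.3, 0.1, -2.4]
width: 23.3
gripper_force: 59.0
tcp [568.5 184.3  78.5] [ 3.1412e+00 -1.0000e-04  1.4727e+00] holder xy tcp [-25.9  -1.7] F [-0.3  0.1 -2.4] 8.725
board c in holder [-25.4   1.3] underside 48.15421423416002 yaw err -0.00035039114354132317
lip 4786 [60.3464695  68.78957187 78.13107017] [-33.83142148  34.65213638] 63.56908981475294
board tool-plane [-4.32589309e-04  7.77001449e-04  2.52456886e+01] X [-100.15380485   48.89786803] Ymax 45.8024480285586 53.22012060583009
```

```bash
python3 -m creep '[{"jaw":-1,"xyz":[0,5,0],"angular":[0,0,0]},{"jaw":-1,"xyz":[0,10,0],"angular":[0,0,0]},{"jaw":-1,"xyz":[0,14,0],"angular":[0,0,0]},{"jaw":-1,"xyz":[0,18,0],"angular":[0,0,0]},{"jaw":-1,"xyz":[0,21,0],"angular":[0,0,0]},{"jaw":-1,"xyz":[0,24,0],"angular":[0,0,0]},{"jaw":-1,"xyz":[0,27,0],"angular":[0,0,0]},{"jaw":-1,"xyz":[0,29.5,0],"angular":[0,0,0]},{"jaw":-1,"xyz":[0,29.5,0],"angular":[0,0,0]},{"jaw":-1,"xyz":[0,29.5,0],"angular":[0,0,0]}]'; python3 w.py w6.png
```

```text
clock: 10.02
eef_pos: [593.8, 181.8, 77.7]
tool_rot: [-3.133, 0.0, 1.473]
force: [-8.1, 0.3, 2.9]
width: 23.2
gripper_force: 59.8
tcp [593.8 181.8  77.7] [-3.1335e+00  4.0000e-04  1.4731e+00] holder xy tcp [-0.4 -1.7] F [-8.1  0.3  2.9] 10.025
board c in holder [0.1 1.3] underside 47.43691696314207 yaw err 6.665896153887352e-05
lip 4558 [68.15280905 77.0411733  86.05542044] [-30.42084056  34.65153946] 63.58152326908251
fix 4104 [-100.90731525  -90.73087439  -80.95968965] [-33.43840823  34.49394428] 42.68562967582352
board tool-plane [-3.93396500e-04  1.99613017e-05  2.52495227e+01] X [-74.94184417  72.78080138] Ymax 45.8104300731297 52.522996305659674
```

View pics/w6.png

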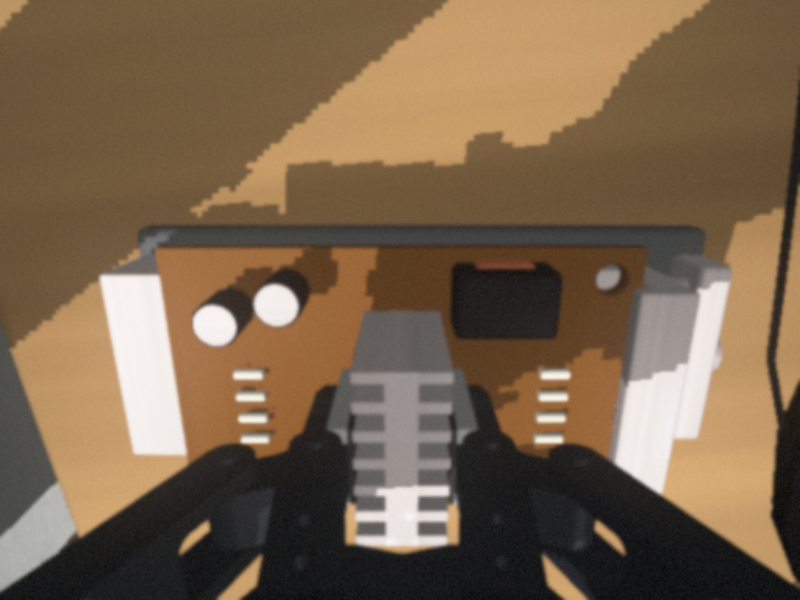

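```bash
python3 -m creep '[{"jaw":-1,"xyz":[0,2,0],"angular":[0,0,0]},{"jaw":-1,"xyz":[0,4,0],"angular":[0,0,0]},{"jaw":-1,"xyz":[0,5,0],"angular":[0,0,0]},{"jaw":-1,"xyz":[0,5,0],"angular":[0,0,0]},{"jaw":-1,"xyz":[0,5,0],"angular":[0,0,0]}]'; python3 w.py w7.png
```

```text
clock: 10.7
eef_pos: [598.1, 181.4, 77.7]
tool_rot: [-3.132, 0.0, 1.473]
force: [-9.1, 0.1, 4.5]
width: 23.1
gripper_force: 60.0
tcp [598.1 181.4  77.7] [-3.1321e+00  4.0000e-04  1.4733e+00] holder xy tcp [ 3.9 -1.7] F [-9.1  0.1  4.5] 10.7
board c in holder [4.4 1.3] underside 47.37928734343491 yaw err 0.000196441522382379
lip 4541 [72.45541636 81.31515861 90.2066291 ] [-29.9739349   34.62511821] 63.5878051910274
fix 4878 [-100.47023954  -88.40795791  -76.73073501] [-33.50424462  34.44893902] 42.70534500013041
board tool-plane [-5.66444297e-04 -1.28760136e-04  2.52745386e+01] X [-70.64605914  77.01405533] Ymax 45.84590526635326 52.446178830320235
```

```bash
python3 -m creep '[{"jaw":-1,"xyz":[0,0,2.5],"angular":[0,0,0]},{"jaw":-1,"xyz":[0,0,5],"angular":[0,0,0]},{"jaw":-1,"xyz":[0,0,7.5],"angular":[0,0,0]},{"jaw":-1,"xyz":[0,0,10],"angular":[0,0,0]},{"jaw":-1,"xyz":[0,0,10],"angular":[0,0,0]}]'; python3 w.py w8.png
```

```text
clock: 11.38
eef_pos: [597.7, 181.6, 67.3]
tool_rot: [-3.131, 0.0, 1.473]
force: [-9.5, 0.9, 2.0]
width: 23.5
gripper_force: 59.6
tcp [597.7 181.6  67.3] [-3.1313e+00  3.0000e-04  1.4734e+00] holder xy tcp [ 3.5 -1.4] F [-9.5  0.9  2. ] 11.375
board c in holder [4.  1.6] underside 36.98077697964919 yaw err 0.00030098408999509885
lip 4937 [72.11020826 81.07338844 90.08101023] [-26.34484964  35.08836326] 63.569421270927876
fix 7669 [-100.56175986  -83.62321086  -65.30602656] [-33.30259478  42.08857017] 42.69068342198895
board tool-plane [-5.50771358e-04 -2.37816700e-04  2.52460836e+01] X [-76.21694884  78.38746951] Ymax 46.10170345780844 42.07747786813668
```

```bash
python3 -m creep '[{"jaw":-1,"xyz":[0,0,0.8],"angular":[-0.005,0,0]},{"jaw":-1,"xyz":[0,-2,1.2],"angular":[-0.01,0,0]},{"jaw":-1,"xyz":[0,-5,1.2],"angular":[-0.01,0,0]},{"jaw":-1,"xyz":[0,-6,1.2],"angular":[-0.01,0,0]},{"jaw":-1,"xyz":[0,-6,1.2],"angular":[-0.01,0,0]}]'; python3 w.py w9.png
```

```text
clock: 12.05
eef_pos: [593.7, 182.1, 66.2]
tool_rot: [3.138, 0.0, 1.473]
force: [-7.2, 1.3, -1.5]
width: 23.7
gripper_force: 59.7
tcp [593.7 182.1  66.2] [3.1379e+00 1.0000e-04 1.4733e+00] holder xy tcp [-0.6 -1.4] F [-7.2  1.3 -1.5] 12.05
board c in holder [-0.1  1.6] underside 35.93408069369494 yaw err 0.00019253131017413216
lip 4922 [68.3720683  77.28829379 86.39030923] [-26.8369754   35.08373601] 63.56349096308538
fix 6717 [-100.54630479  -86.30225054  -66.28387537] [-33.45043085  39.5615686 ] 42.585909124607184
board tool-plane [1.36684065e-04 2.29575571e-03 2.52586936e+01] X [-77.64386628  74.66578793] Ymax 46.10173864659016 40.96933183491018
```

View pics/w9.png

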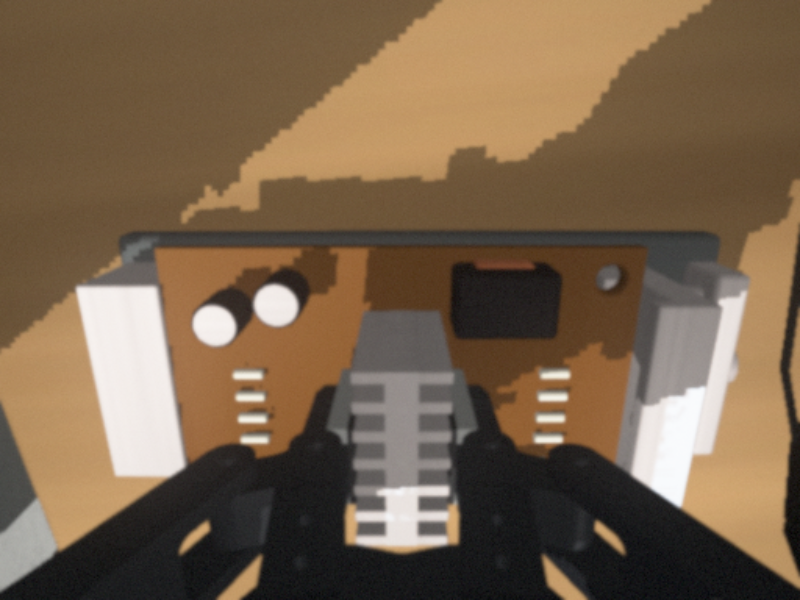

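```bash
python3 -m creep '[{"jaw":-0.3,"xyz":[0,0,0],"angular":[0,0,0]},{"jaw":0,"xyz":[0,0,0],"angular":[0,0,0]},{"jaw":0.3,"xyz":[0,0,0],"angular":[0,0,0]},{"jaw":0.3,"xyz":[0,0,0],"angular":[0,0,0]},{"jaw":0.3,"xyz":[0,0,0],"angular":[0,0,0]},{"jaw":0.3,"xyz":[0,0,-10],"angular":[0,0,0]},{"jaw":0.3,"xyz":[0,0,-30],"angular":[0,0,0]},{"jaw":0.3,"xyz":[0,0,-60],"angular":[0,0,0]},{"jaw":0.3,"xyz":[0,0,-100],"angular":[0,0,0]},{"jaw":0.3,"xyz":[0,0,-140],"angular":[0,0,0]},{"jaw":0.3,"xyz":[0,0,-140],"angular":[0,0,0]},{"jaw":0.3,"xyz":[0,0,-140],"angular":[0,0,0]}]'
cat > f.py <<'E'
from h import *; from m import frame
H=np.array([594.4,183.4]); yaw=np.radians(-5.6)
s=ctrl.read_state(); T=np.array(viewer.camera_model("wrist")["T"]); im,d=viewer.get_image("wrist"); save("w10.png",cv2.resize(im,(800,600)))
P,u,v=pts("wrist",d,np.ones(d.shape,bool),T); X,Y=frame(P,H,yaw); Z=P[:,2]
k=(abs(Y)<40)&(abs(X)<65)&(abs(Z-41)<3); A=np.c_[X[k],Y[k],np.ones(k.sum())]; f=np.linalg.lstsq(A,Z[k],rcond=None)[0]; print("board plane",f,k.sum())
k=(abs(X)<40)&(abs(Y)<40)&(abs(Z-85)<3); r=cv2.minAreaRect(np.c_[X[k],Y[k]].astype(np.float32)); print("sink",r,np.median(Z[k]))
k=(abs(Y)<40)&(X>50)&(X<105)&(abs(Z-64)<2.5); print("lip",np.percentile(X[k],[1,99]))
k=(abs(Y)<40)&(X<-60)&(X>-115)&(abs(Z-43)<1.3); print("fix",np.percentile(X[k],[1,99]))
E
python3 f.py
```

```text
clock: 13.6
eef_pos: [595.0, 181.8, 207.8]
tool_rot: [3.131, -0.001, 1.473]
force: [-0.8, -0.2, -0.1]
width: 55.4
gripper_force: 0.0
board plane [-4.84280109e-04 -2.94894269e-04  4.12922969e+01] 7443
sink ((-0.5692539215087891, 0.9441795349121094), (23.88943099975586, 50.03951644897461), 0.21618397533893585) 85.1033889768553
lip [68.31540063 86.21013232]
fix [-100.50799551  -60.970758  ]
```

View pics/w10.png

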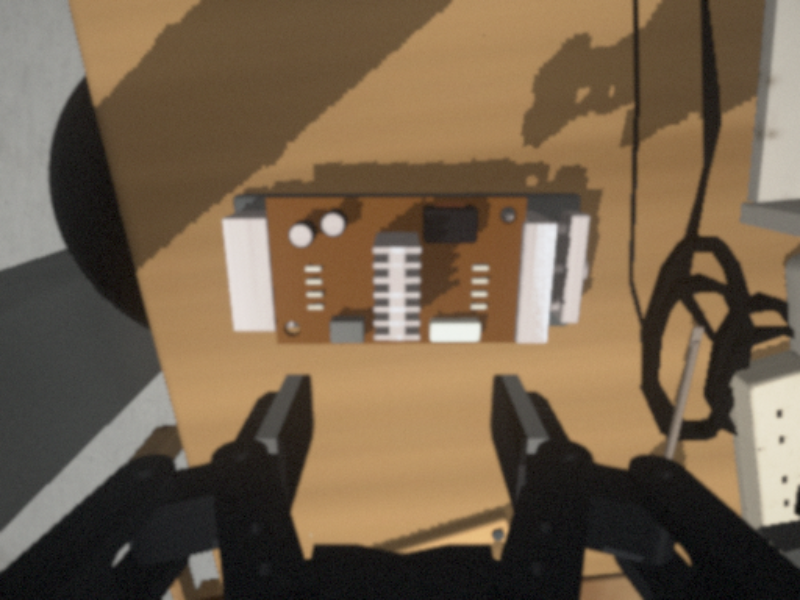

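The picture shows the board flat between the jaws, with the heatsink at about (398, 290) px. The sprung end is under the lip at about (537, 285) px and the gripper is clear. Measured: x −0.6 mm, y +0.9 mm, tilt under 0.001 rad, and the jaw about 8 mm out. I'm handing it in.

```bash
python3 -c "
from cell import ctrl
print(ctrl.finish_job())"
```

```text
the job is handed in; nothing more can be done
None
```

The board came straight up off the pins, level, and now lies flat and clamped in the spring holder, about 1 mm off centre; I handed the job in at about 14 s, but no verdict came back.

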